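Tap the flask stoppers home in order

TASK

Three of the conical flasks have loose stoppers standing proud: with closed fingertips, lightly tap the red stopper down until its head rests on the flask's lip, then the yellow one, then the green one, letting go of each before the next. Do not touch the flask with the blue stopper, which has to stay vented. Do not lift, tip or shove any flask, and leave everything else on the worktop where it is.

Things in the scene. Friction and masses are not known exactly. Their poses are not given: they have to be found in the camera images.
- top_red (a point): Centre of the flat top (31 mm across) of the red stopper. The stopper's 12 mm thick head stands above the flask's lip; this point is 117 mm above the worktop when the stopper is home and up to 127 mm while it stands proud. Touch it here, straight down.
- stopper_red (a joint): How far the red stopper has been pushed down into its flask, in m: 0 = standing 10 mm proud (starts between 0 and 0.003), 0.010 = home, head resting on the lip. It slides at about 3 N, stays where it is left, and stops firmly at home: press gently, under 25 N.
- flask_red: Loose conical glass flask holding the red stopper, 64 mm across the foot, 105 mm tall to the lip, about 0.2 kg in all. Origin at the centre of its underside, z up.
- top_yellow (a point): Centre of the flat top (31 mm across) of the yellow stopper. The stopper's 12 mm thick head stands above the flask's lip; this point is 117 mm above the worktop when the stopper is home and up to 127 mm while it stands proud. Touch it here, straight down.
- stopper_yellow (a joint): How far the yellow stopper has been pushed down into its flask, in m: 0 = standing 10 mm proud (starts between 0 and 0.003), 0.010 = home, head resting on the lip. It slides at about 3 N, stays where it is left, and stops firmly at home: press gently, under 25 N.
- flask_yellow: Loose conical glass flask holding the yellow stopper, 64 mm across the foot, 105 mm tall to the lip, about 0.2 kg in all. Origin at the centre of its underside, z up.
- top_green (a point): Centre of the flat top (31 mm across) of the green stopper. The stopper's 12 mm thick head stands above the flask's lip; this point is 117 mm above the worktop when the stopper is home and up to 127 mm while it stands proud. Touch it here, straight down.
- stopper_green (a joint): How far the green stopper has been pushed down into its flask, in m: 0 = standing 10 mm proud (starts between 0 and 0.003), 0.010 = home, head resting on the lip. It slides at about 3 N, stays where it is left, and stops firmly at home: press gently, under 25 N.
- flask_green: Loose conical glass flask holding the green stopper, 64 mm across the foot, 105 mm tall to the lip, about 0.2 kg in all. Origin at the centre of its underside, z up.
- top_blue (a point): Centre of the flat top (31 mm across) of the blue stopper. The stopper's 12 mm thick head stands above the flask's lip; this point is 117 mm above the worktop when the stopper is home and up to 127 mm while it stands proud. This one is to be left alone.
- stopper_blue (a joint): How far the blue stopper has been pushed down into its flask, in m: 0 = standing 10 mm proud (starts between 0 and 0.003), 0.010 = home, head resting on the lip. It slides at about 3 N, stays where it is left, and stops firmly at home: press gently, under 25 N.
- flask_blue: Loose conical glass flask holding the blue stopper, 64 mm across the foot, 105 mm tall to the lip, about 0.2 kg in all. Origin at the centre of its underside, z up.
- crucible: Bystander: white porcelain crucible with lid, 45 mm across, 50 mm tall. Origin at the centre of its underside.
- tape: Bystander: roll of pale tape lying flat, 63 mm across, 18 mm tall. Origin at the centre of its underside.
- dropper: Bystander: small dropper bottle with red rubber bulb, 42 mm across, 122 mm tall. Origin at the centre of its underside.
- weighing: Bystander: small lidded glass weighing bottle, 42 mm across, 62 mm tall. Origin at the centre of its underside.
- marker: Bystander: blue marker pen lying down, 133 mm long along its x, 14 mm thick. Origin at the centre of its underside.
Mind the look-alikes: they are no part of the job. What is shaped like the flask_green but pink or purple is not meant.

How it is judged (in metres and radians):
On the way, in this order (a step that is already met when the one before it is completed fails the run):
1. the red stopper is pushed home and let go (value of joint stopper_red above 0.0085 m and not (contact force between any of the fingers, the arm and flask_red above 0.2 N)), for 0.1 s.
2. the yellow stopper is pushed home and let go (value of joint stopper_yellow above 0.0085 m and not (contact force between any of the fingers, the arm and flask_yellow above 0.2 N)), for 0.1 s.
3. the green stopper is pushed home and let go (value of joint stopper_green above 0.0085 m and not (contact force between any of the fingers, the arm and flask_green above 0.2 N)), for 0.1 s.
At the end, for the whole second after the job is handed in: Red, yellow and green stoppers are home (pushed in more than 8.5 of 10 mm); the blue one still stands proud (under 5 mm in); all four flasks stand upright (within 0.08 rad), still, and within 25 mm of where they began; the bystanders are within 25 mm of where they began (value of joint each of stopper_red, stopper_yellow, stopper_green above 0.0085 m and value of joint stopper_blue below 0.005 m and angle between each of flask_red, flask_yellow, flask_green, flask_blue's own z axis and vertical below 0.08 rad and distance of each of flask_red, flask_yellow, flask_green, flask_blue, crucible, tape, dropper, weighing, marker from where it was at the start of the episode below 0.025 m and linear speed of each of flask_red, flask_yellow, flask_green, flask_blue below 0.02 m/s); the robot touches nothing.
It fails at once if a stopper or its flask is touched before its turn (yellow before red is home, green before yellow is home) ((contact force between any of the fingers, the arm and flask_yellow above 1 N and not (value of joint stopper_red above 0.0085 m)) or (contact force between any of the fingers, the arm and flask_green above 1 N and not (value of joint stopper_yellow above 0.0085 m))).
It fails at once if the blue-stoppered flask is touched (contact force between any of the fingers, the arm and flask_blue above 1 N).
It fails at once if a flask or its stopper is pressed harder than 25 N (contact force between any of the fingers, the arm and flask_red above 25 N or contact force between any of the fingers, the arm and flask_yellow above 25 N or contact force between any of the fingers, the arm and flask_green above 25 N).
It fails at once if a flask is lifted more than 8 mm, tipped more than 0.2 rad or shoved more than 25 mm (height (world z) of any of flask_red, flask_yellow, flask_green, flask_blue above 0.008 m or angle between any of flask_red, flask_yellow, flask_green, flask_blue's own z axis and vertical above 0.2 rad or distance of any of flask_red, flask_yellow, flask_green, flask_blue from where it was at the start of the episode above 0.025 m).
It fails at once if a bystander is shifted more than 25 mm (distance of any of crucible, tape, dropper, weighing, marker from where it was at the start of the episode above 0.025 m).
It also fails if it takes over 53 s, if anything falls off the work surface, if the arm or the gripper's body presses on something with over 40 N, if the wrist force passes 120 N, or if a joint passes its speed limit or range.

ROBOT

A 7-joint arm with a two-finger parallel gripper is mounted at the origin on a cart in front of the work surface, level with it; the furniture and walls round the work are solid. World frame = base frame: x ahead of the robot, y to its left, z up, the work surface at z = 0. Lengths are in mm, angles in rad, forces in N, time in s.
With the tool pointing down it reaches from about 400 to 850 mm from the base axis. Payload 10.4 kg.
Tool frame: the origin (TCP) lies between the finger pads; the fingertips stand 22 mm ahead of it and the grasp point (between the pads) lies 3 mm ahead of it; x points along the fingers, y is the direction in which the jaws open and shut, and the axes are right-handed (so a half turn about x gives the same grasp; the last joint's range is limited). The gripper opens to 85 mm and grips with 20 to 120 N. Pads are 22 mm wide; open, the fingers measure 114 mm over their backs; the gripper's body (76 mm by 85 mm) begins 54 mm behind the grasp point. The pads swing forward as they close: fully open they stand 13 mm farther back than shut.
Start: joints at [-1.234, 0.332, -0.065, 1.46, 0.022, 1.35, -0.088], TCP at [220.042, 585.004, 253.338] pointing down, gripper open.
Joint ranges: [-2.6, 2.6], [-0.5, 2.12], [-1.47, 1.34], [0.16, 2.42], [-1.27, 4.41], [0.06, 2.06], [-2.6, 2.6]. Speed limits (rad/s): [2.22, 2.22, 2.79, 2.79, 3.14, 3.14, 3.14].

INTERFACE

Orientations are given as a unit quaternion [w, x, y, z].
In Python, from workcell import readout, viewer, ctrl gives the robot as it stands. The module is installed in compiled form; this text tells all that it offers.
- The arm moves only by the tool servo_tool, never from a script. Its argument "deltas" is a list of rows, each a list of 5 numbers: the gripper command: -1 is shut, 1 is fully open, values between are in proportion, then the shift along the tool's x, y, z in units of 25 mm (1.0 is 25 mm), then the turn about the tool's x in units of 5 degrees (1.0 is 5 degrees). A call has 1 to 10 rows; each row shifts and turns the commanded pose from where the row before left it, along the tool's axes as they then stand; what a row does not reach is not made up. A row lasts 1/12 s, in which the tool goes at most 41.7 mm and 7.16 degrees, less where a joint would pass 70% of its speed; a pose out of reach is approached as far as the arm can. A call is refused whole if a number of a shift passes 1 or a number of a turn 1, either way. A call with a gripper value outside its range is refused whole. The fingers move at their own pace and stop on an object; "newtons" is the grip in N (left out, the last holds). Time passes only in rows, so rows that do not move let the fingers close. It gives the time, the measured TCP pose, the force and the opening at its end, in the units of the state.
- readout.get_state(): the state, without advancing time (a new reading comes with each control period).
- viewer.capture(name): name is "scene" or "side" or "wrist"; returns the picture (384x512x3 uint8, red, green, blue); there is no depth.
- viewer.calibration(name): a dict with "fx", "fy", "cx", "cy" (pixels), "eye" and "attitude" of the camera in the world. Camera axes: x right, y down, z forward; pixel columns grow to the right and rows downward; lengths in mm; the calibration is good to about 2 mm. A picture is of the moment at which its call begins: read the wrist's pose just before it. calibration takes no time and is no camera call; for the wrist camera it gives the pose at the moment of the call.
- ctrl.finish_job(): hands the job in, once; it reports no verdict.
The state is a dict: "time_s": time; "qpos": joint angles; "joint_vel": joint speeds; "joint_efforts": joint torques, N m; "eef_pos": TCP position; "tcp_rot": TCP orientation; "contact_force": force on the tool from outside, world axes, zero at the start; "torque": the same for the moment, N m; "gripper_width": finger opening in mm.
Only numpy, scipy, OpenCV 4.12 (cv2) and the standard library are available. Lean on these libraries where they do the work, as an engineer would, in place of code of your own. Each camera call takes 0.05 s, during which the arm holds its last target.

## Working session

There is one attempt and no reset: what is moved stays moved. The work goes in short steps, Python scripts to look and compute and a tool call to move; the robot and the scene stay as the last step left them, time stands still between calls to the robot, and variables do not carry over. Pictures are saved under pics/ and viewed, and the job is handed in when it is done.

Besides the shell and the picture viewer there is one more tool, called after ">>>" as name(argument=value, ...) on one line, values as JSON. servo_tool: Moves the arm, as the interface text tells. Its arguments: {"type":"object","properties":{"deltas":{"type":"array"},"newtons":{"type":"number"}},"required":["deltas"]}

```bash
mkdir -p pics; python3 - <<'E'
from workcell import readout, viewer
import cv2
print(readout.get_state())
for n in ("scene","side","wrist"):
    print(n, viewer.calibration(n))
    cv2.imwrite(f"pics/{n}0.png", viewer.capture(n)[:,:,::-1])
E
```

```text
{'time_s': 0.0, 'qpos': array([-1.23361435,  0.33286106, -0.06470223,  1.46100052,  0.02159713,
        1.34987146, -0.08849072]), 'joint_vel': array([ 1.82948162e-05,  1.99348399e-03, -2.53146801e-03, -9.17991761e-04,
       -2.14377587e-03,  1.09820290e-03, -6.96101110e-04]), 'joint_efforts': array([ 2.23440488e-04, -6.25434566e+01,  4.93224571e-02, -3.91621721e+01,
        1.61947135e-02,  9.69738874e-03, -2.29200202e-05]), 'eef_pos': array([219.91915097, 584.64475241, 252.4943921 ]), 'tcp_rot': array([ 0.69562953,  0.12599945,  0.69576697, -0.12701191]), 'contact_force': array([ 0.34910982, -0.10763691, -0.30951976]), 'torque': array([-0.06168981, -0.04629513, -0.07572708]), 'gripper_width': 85.85781641137642}
scene {'fx': 353.50901399771533, 'fy': 353.50901399771533, 'cx': 253.83887263282094, 'cy': 189.83272450749715, 'eye': array([  75.50613565, -666.05605181,  962.9893315 ]), 'attitude': array([-0.33994401,  0.87445701, -0.32229453,  0.12605254])}
side {'fx': 370.5226467872606, 'fy': 370.5226467872606, 'cx': 257.83701787915544, 'cy': 189.81677995957395, 'eye': array([410.1229738 , 711.03131338, 708.64673529]), 'attitude': array([ 0.04790145, -0.09368371,  0.89250625, -0.43859025])}
wrist {'fx': 335.8835728523262, 'fy': 335.8835728523262, 'cx': 260.83366819072506, 'cy': 193.15050555161523, 'eye': array([142.14507208, 614.74361826, 373.58835791]), 'attitude': array([0.13454656, 0.81135454, 0.56133245, 0.09223297])}
```

View pics/scene0.png

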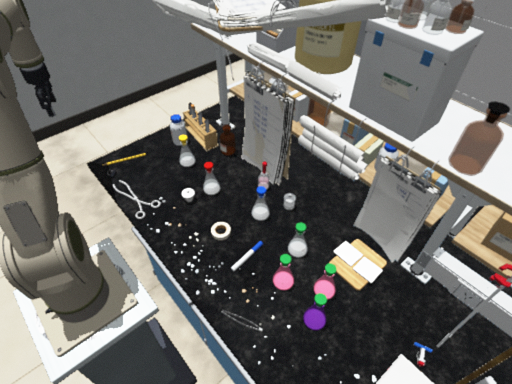

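View pics/side0.png

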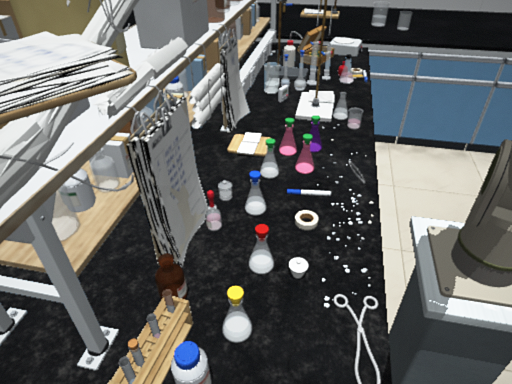

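View pics/wrist0.png

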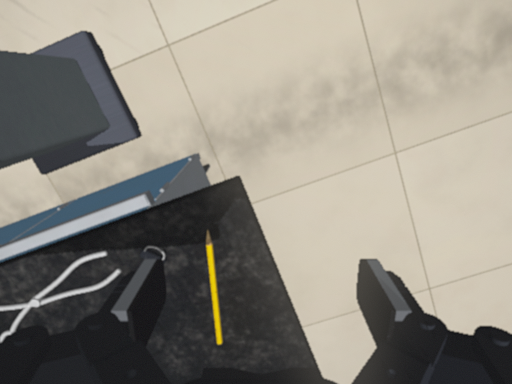

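```bash
cat > h.py <<'E'
import numpy as np, cv2
from scipy.spatial.transform import Rotation as R
from workcell import viewer
def ray(n,u,v,c=None):
    c=c or viewer.calibration(n); q=c['attitude']
    d=R.from_quat([q[1],q[2],q[3],q[0]]).apply([(u-c['cx'])/c['fx'],(v-c['cy'])/c['fy'],1])
    return np.array(c['eye']),d
def atz(n,u,v,z):
    e,d=ray(n,u,v); return e+d*(z-e[2])/d[2]
def proj(n,p,c=None):
    c=c or viewer.calibration(n); q=c['attitude']
    x=R.from_quat([q[1],q[2],q[3],q[0]]).inv().apply(np.array(p)-c['eye'])
    return c['fx']*x[0]/x[2]+c['cx'],c['fy']*x[1]/x[2]+c['cy']
def tri(a,b):
    (e,d),(f,g)=a,b
    s=np.linalg.lstsq(np.c_[d,-g],f-e,rcond=None)[0]
    p,q=e+d*s[0],f+g*s[1]; return (p+q)/2,np.linalg.norm(p-q)
E
python3 - <<'E'
from h import *
H={'red':(0,6),'yel':(22,32),'grn':(50,72),'blu':(105,118)}
B={}
for n in('scene','side'):
    im=cv2.imread(f'pics/{n}0.png'); h=cv2.cvtColor(im,cv2.COLOR_BGR2HSV)
    for k,(a,b) in H.items():
        m=cv2.inRange(h,(a,140,80),(b,255,255))
        if k=='red': m|=cv2.inRange(h,(174,140,80),(180,255,255))
        N,l,s,c=cv2.connectedComponentsWithStats(m)
        for i in range(1,N):
            if s[i,4]>25: print(n,k,s[i],c[i].round(1),atz(n,*c[i],119).round(0)); B.setdefault((n,k),[]).append(c[i])
for k in H:
    for a in B[('scene',k)]:
        for b in B[('side',k)]:
            p,e=tri(ray('scene',*a),ray('side',*b))
            if e<12: print(k,a.round(),b.round(),p.round(1),round(e,1))
for n in('scene','side'):
    im=cv2.imread(f'pics/{n}0.png')
    c=im[100:350,90:410] if n=='scene' else im[90:390,170:400]
    c=cv2.resize(c,None,fx=2.4 if n=='scene' else 2,fy=2.4 if n=='scene' else 2,interpolation=cv2.INTER_CUBIC); cv2.imwrite(f'pics/{n}0c.png',c)
E
```

```text
scene red [204 161  10  11  76] [208.2 165.6] [533. 110. 119.]
scene red [263 162   4  11  29] [264.2 165.9] [679. -16. 119.]
scene red [499 264  13   6  57] [505.9 266.6] [ 915. -734.  119.]
scene red [490 273  21  14 140] [500.3 279.4] [ 865. -742.  119.]
scene yel [179 135   9  10  59] [183.  138.3] [547. 292. 119.]
scene yel [107 153  39  12 120] [125.9 158.3] [334. 329. 119.]
scene grn [296 222  11  10  87] [300.6 226.4] [ 589. -280.  119.]
scene grn [280 254  12  11 102] [285.2 258.6] [ 478. -329.  119.]
scene grn [325 263  11  11  93] [329.8 268.3] [ 548. -429.  119.]
scene grn [314 294  13  11 111] [320.1 299.2] [ 463. -472.  119.]
scene blu [374  32   9  13  69] [378.2  38. ] [1800.  328.  119.]
scene blu [421  51  12  15  99] [426.4  57.9] [1799.   41.  119.]
scene blu [171 115  10   8  64] [175.6 118.3] [593. 416. 119.]
scene blu [385 143  11   9  65] [389.5 147.6] [1090. -240.  119.]
scene blu [256 187  11  10  75] [260.7 190.7] [593. -96. 119.]
scene blu [251 241  12  10  64] [257.1 245.3] [ 447. -246.  119.]
scene blu [414 342  19  11  69] [422.9 346.6] [ 557. -704.  11
[... 768 characters left out ...]

red [208. 166.] [262. 230.] [532.3 109.9 119.5] 0.2
red [264. 166.] [210. 197.] [691.6  -3.  101.9] 1.0
yel [183. 138.] [235. 294.] [546.4 291.  120.1] 0.1
grn [301. 226.] [271. 141.] [ 584.4 -282.3  124.2] 2.0
grn [285. 259.] [316. 117.] [ 452.7 -353.9  180.5] 7.2
grn [285. 259.] [307. 136.] [ 475.3 -331.8  125.2] 0.4
grn [330. 268.] [289. 120.] [ 545.7 -430.9  125.6] 1.7
grn [320. 299.] [316. 117.] [ 461.  -472.5  123.4] 0.0
grn [320. 299.] [307. 136.] [ 487.  -457.    57.2] 8.1
blu [176. 118.] [187. 355.] [595.2 422.  114.6] 0.1
blu [390. 148.] [175.  80.] [ 893.9 -322.3  281.6] 1.2
blu [261. 191.] [254. 175.] [593.7 -95.9 119.7] 1.5
blu [257. 245.] [294. 191.] [ 494.2 -192.2    9.9] 2.2
```

View pics/scene0c.png

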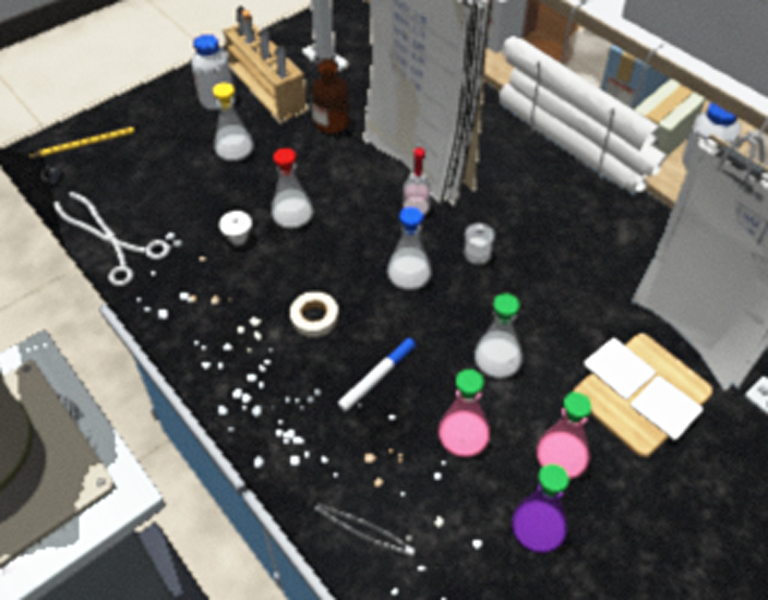

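View pics/side0c.png

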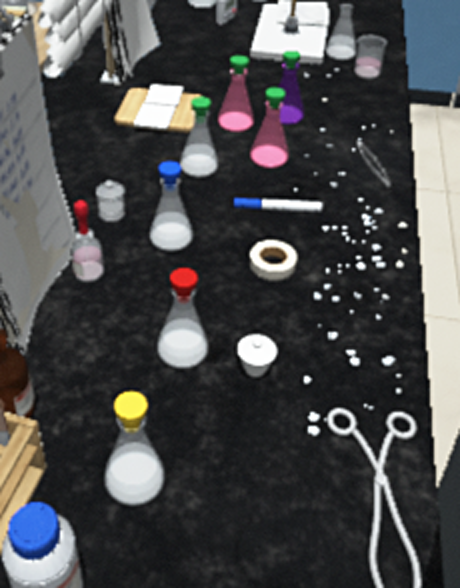

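```bash
cat >> h.py <<'E'
from workcell import readout
def plan(x,y,z=None):
    s=readout.get_state(); q=s['tcp_rot']; r=R.from_quat([q[1],q[2],q[3],q[0]])
    t=np.array([x,y,s['eef_pos'][2] if z is None else z])
    print('t',round(s['time_s'],2),'eef',s['eef_pos'].round(1),'F',s['contact_force'].round(1),'w',round(s['gripper_width'],1),'q',s['qpos'].round(2))
    print('delta units tool',(r.inv().apply(t-s['eef_pos'])/25).round(2))
    print(r.as_matrix().round(3).tolist())
E
python3 -c "
from h import *
plan(532,110,200)
for u,v in((243,165),(285,182),(245,72),(290,95)):print(atz('scene',u,v,0).round(),atz('scene',u,v,250).round())"
```

```text
t 0.15 eef [220.  584.7 252.7] F [ 0.1 -0.3  0.4] w 85.9 q [-1.23  0.33 -0.06  1.46  0.02  1.35 -0.09]
delta units tool [  2.12 -13.38  18.37]
[[-0.0, 0.352, 0.936], [-0.001, 0.936, -0.352], [-1.0, -0.001, 0.0]]
[704. 133.   0.] [541. -74. 250.]
[765. -41.   0.] [ 586. -203.  250.]
[1166.  682.    0.] [883. 332. 250.]
[1194.  369.    0.] [904. 100. 250.]
```

>>> servo_tool(deltas=[[-1,0,-0.67,0.92,0],[-1,0,-0.67,0.92,0],[-1,0,-0.67,0.92,0],[-1,0,-0.67,0.92,0],[-1,0,-0.67,0.92,0],[-1,0,-0.67,0.92,0],[-1,0,-0.67,0.92,0],[-1,0,-0.67,0.92,0],[-1,0,-0.67,0.92,0],[-1,0,-0.67,0.92,0]])

```text
time_s: 0.98
eef_pos: [376.8, 345.9, 253.2]
tcp_rot: [0.696, 0.127, 0.696, -0.127]
contact_force: [0.5, -0.9, 0.5]
gripper_width: -0.0
```

>>> servo_tool(deltas=[[-1,0,-0.67,0.92,0],[-1,0,-0.67,0.92,0],[-1,0,-0.67,0.92,0],[-1,0,-0.67,0.92,0],[-1,0,-0.67,0.92,0],[-1,0,-0.67,0.92,0],[-1,0,-0.67,0.92,0],[-1,0,-0.67,0.92,0],[-1,0,-0.67,0.92,0],[-1,0,-0.67,0.92,0]])

```text
time_s: 1.82
eef_pos: [533.1, 108.2, 253.2]
tcp_rot: [0.696, 0.127, 0.696, -0.126]
contact_force: [0.1, 0.2, 0.3]
gripper_width: 0.2
```

>>> servo_tool(deltas=[[-1,0,0,0,0],[-1,0,0,0,0],[-1,0,0,0,0]])

```text
time_s: 2.07
eef_pos: [532.3, 110.1, 253.0]
tcp_rot: [0.695, 0.126, 0.696, -0.126]
contact_force: [0.4, 0.7, -1.5]
gripper_width: 0.1
```

```bash
python3 - <<'E'
from h import *
plan(532,110)
for n in('wrist','side'):
    cv2.imwrite(f'pics/{n}1.png',viewer.capture(n)[:,:,::-1])
print(viewer.calibration('wrist'))
for z in(117,122,127):print(proj('wrist',(532,110,z)))
E
```

```text
t 2.07 eef [532.3 110.1 253. ] F [ 0.4  0.7 -1.5] w 0.1 q [-0.61  0.15  0.35  1.7  -0.05  1.31  0.97]
delta units tool [ 0.   -0.01 -0.01]
[[-0.001, 0.352, 0.936], [0.0, 0.936, -0.352], [-1.0, -0.0, -0.001]]
{'fx': 335.8835728523262, 'fy': 335.8835728523262, 'cx': 260.83366819072506, 'cy': 193.15050555161523, 'eye': array([454.25546062, 140.4515308 , 374.20251812]), 'attitude': array([0.13379381, 0.81094624, 0.56200848, 0.09280022])}
(np.float64(259.2786076800129), np.float64(188.7015086627099))
(np.float64(259.2516843444776), np.float64(190.65346461366602))
(np.float64(259.22378385952175), np.float64(192.6762644102458))
```

View pics/wrist1.png

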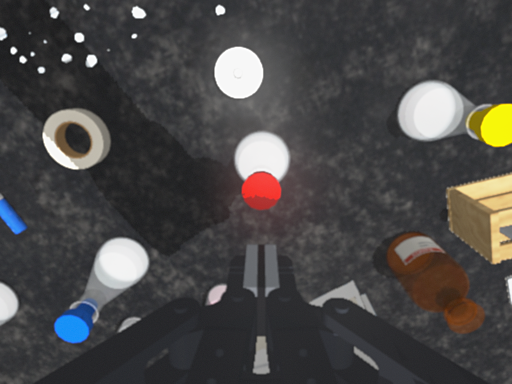

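View pics/side1.png

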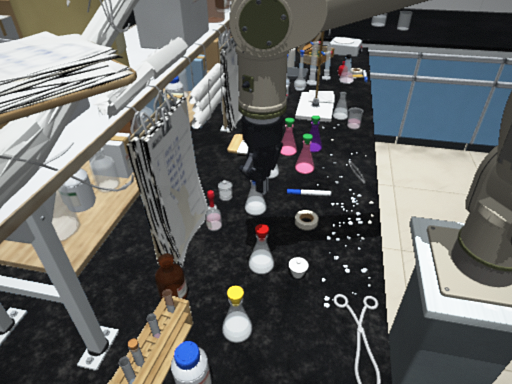

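```bash
python3 - <<'E'
from h import *
h=cv2.cvtColor(cv2.imread('pics/wrist1.png'),cv2.COLOR_BGR2HSV)
H={'red':(0,6),'yel':(22,32),'blu':(105,118)}
for k,(a,b) in H.items():
    m=cv2.inRange(h,(a,140,80),(b,255,255))
    N,l,s,c=cv2.connectedComponentsWithStats(m)
    for i in range(1,N):
        if s[i,4]>200: print(k,s[i],c[i].round(1),atz('wrist',*c[i],122).round(1))
E
```

```text
red [ 241  172   40   38 1154] [260.9 190.7] [532.5 111.2 122. ]
yel [ 469  103   43   44 1467] [493.4 124.7] [544.7 290.7 122. ]
blu [  0 199  27  36 505] [ 11.1 217.6] [482.7 -87.  122. ]
blu [ 54 304  41  40 549] [ 78.3 319.1] [589.3 -87.2 122. ]
```

>>> servo_tool(deltas=[[-1,0.8,0,0,0],[-1,0.8,0,0,0],[-1,0.8,0,0,0],[-1,0.8,0,0,0],[-1,0,0,0,0]])

```text
time_s: 2.58
eef_pos: [530.2, 110.2, 169.7]
tcp_rot: [0.694, 0.125, 0.698, -0.127]
contact_force: [-0.6, 0.1, -0.9]
gripper_width: 0.3
```

Aligned within about 2 mm. Descending slowly now.

>>> servo_tool(deltas=[[-1,0.2,0,0,0],[-1,0.2,0,0,0],[-1,0.2,0,0,0],[-1,0,0,0,0],[-1,0,0,0,0]])

```text
time_s: 3.0
eef_pos: [532.8, 109.6, 158.6]
tcp_rot: [0.696, 0.127, 0.696, -0.126]
contact_force: [-0.3, 0.1, -0.5]
gripper_width: 0.0
```

>>> servo_tool(deltas=[[-1,0.08,0,0,0],[-1,0.08,0,0,0],[-1,0.08,0,0,0],[-1,0,0,0,0],[-1,0,0,0,0]])

```text
time_s: 3.42
eef_pos: [532.6, 109.4, 152.2]
tcp_rot: [0.696, 0.127, 0.696, -0.127]
contact_force: [0.8, -0.5, 0.7]
gripper_width: -0.2
```

>>> servo_tool(deltas=[[-1,0.08,0,0,0],[-1,0.08,0,0,0],[-1,0,0,0,0],[-1,0,0,0,0]])

```text
time_s: 3.75
eef_pos: [532.5, 109.5, 148.1]
tcp_rot: [0.696, 0.126, 0.696, -0.127]
contact_force: [0.4, 0.1, 0.1]
gripper_width: 0.2
```

>>> servo_tool(deltas=[[-1,0.08,0,0,0],[-1,0.08,0,0,0],[-1,0,0,0,0],[-1,0,0,0,0]])

```text
time_s: 4.08
eef_pos: [532.6, 109.5, 144.2]
tcp_rot: [0.696, 0.127, 0.696, -0.127]
contact_force: [0.1, -0.5, 1.3]
gripper_width: 0.1
```

>>> servo_tool(deltas=[[-1,0.08,0,0,0],[-1,0,0,0,0],[-1,0,0,0,0]])

```text
time_s: 4.33
eef_pos: [532.6, 109.5, 142.2]
tcp_rot: [0.696, 0.127, 0.696, -0.127]
contact_force: [1.0, -1.0, 0.5]
gripper_width: 0.0
```

>>> servo_tool(deltas=[[-1,0.06,0,0,0],[-1,0,0,0,0],[-1,0,0,0,0]])

```text
time_s: 4.58
eef_pos: [532.6, 109.5, 140.7]
tcp_rot: [0.696, 0.127, 0.696, -0.127]
contact_force: [-0.1, -0.7, 1.6]
gripper_width: -0.0
```

```bash
python3 - <<'E'
from h import *
w=viewer.capture('wrist')[:,:,::-1]; s=viewer.capture('side')[:,:,::-1]
c=cv2.resize(s[180:290,200:320],None,fx=4,fy=4,interpolation=cv2.INTER_CUBIC)
cv2.imwrite('pics/red2.png',np.hstack([cv2.resize(w[100:300,180:340],(320,440)),c[:440]]))
plan(532,110)
E
```

```text
t 4.68 eef [532.6 109.5 140.7] F [-0.6  0.6  0.1] w 0.0 q [-0.59  0.25  0.35  1.83 -0.1   1.08  1.  ]
delta units tool [ 0.    0.01 -0.03]
[[-0.0, 0.352, 0.936], [0.0, 0.936, -0.352], [-1.0, -0.0, -0.0]]
```

View pics/red2.png

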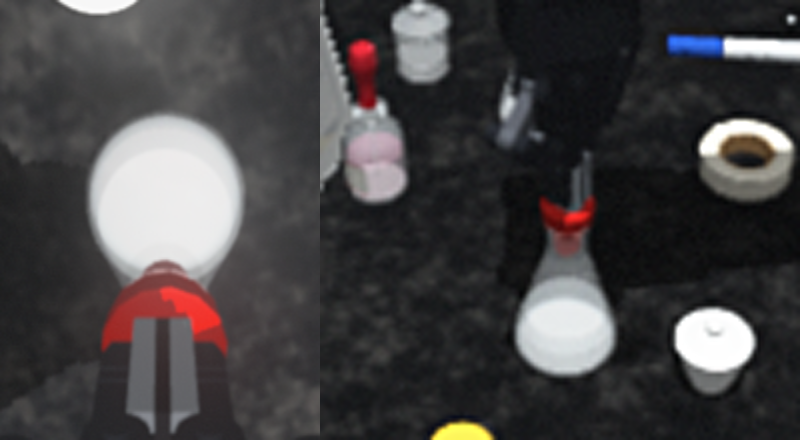

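>>> servo_tool(deltas=[[-1,0.04,0,0,0],[-1,0,0,0,0],[-1,0,0,0,0]])

```text
time_s: 4.93
eef_pos: [532.7, 109.5, 139.8]
tcp_rot: [0.696, 0.127, 0.696, -0.126]
contact_force: [0.7, -0.9, 2.1]
gripper_width: 0.2
```

>>> servo_tool(deltas=[[-1,0.04,0,0,0],[-1,0,0,0,0],[-1,0,0,0,0]])

```text
time_s: 5.18
eef_pos: [532.8, 109.5, 139.0]
tcp_rot: [0.696, 0.127, 0.696, -0.126]
contact_force: [0.2, -0.1, 4.5]
gripper_width: 0.0
```

>>> servo_tool(deltas=[[-1,0.03,0,0,0],[-1,0,0,0,0],[-1,0,0,0,0]])

```text
time_s: 5.43
eef_pos: [533.3, 109.7, 139.0]
tcp_rot: [0.696, 0.127, 0.695, -0.126]
contact_force: [-0.7, -0.3, 9.6]
gripper_width: 0.1
```

>>> servo_tool(deltas=[[-1,0.03,0,0,0],[-1,0,0,0,0],[-1,0,0,0,0]])

```text
time_s: 5.68
eef_pos: [533.8, 109.7, 139.0]
tcp_rot: [0.697, 0.127, 0.695, -0.126]
contact_force: [-0.7, -1.3, 15.1]
gripper_width: 0.0
```

>>> servo_tool(deltas=[[-1,-0.2,0,0,0],[-1,-0.6,0,0,0],[-1,-1,0,0,0],[-1,-1,0,0,0],[-1,0,0,0,0],[-1,0,0,0,0]])

```text
time_s: 6.18
eef_pos: [532.9, 109.7, 208.1]
tcp_rot: [0.696, 0.127, 0.695, -0.126]
contact_force: [-0.0, 0.3, -0.6]
gripper_width: -0.0
```

```bash
python3 - <<'E'
from h import *
w=viewer.capture('wrist')[:,:,::-1]; s=viewer.capture('side')[:,:,::-1]
c=cv2.resize(s[180:290,200:320],None,fx=4,fy=4,interpolation=cv2.INTER_CUBIC)
cv2.imwrite('pics/red3.png',np.hstack([cv2.resize(w[100:300,180:340],(320,440)),c[:440]]))
plan(546,291,210)
E
```

```text
t 6.28 eef [532.  109.4 206.3] F [-0.8  0.2  0.1] w -0.3 q [-0.6   0.18  0.35  1.76 -0.07  1.21  0.98]
delta units tool [-0.15  6.99 -2.03]
[[-0.002, 0.352, 0.936], [-0.0, 0.936, -0.352], [-1.0, -0.001, -0.001]]
```

View pics/red3.png

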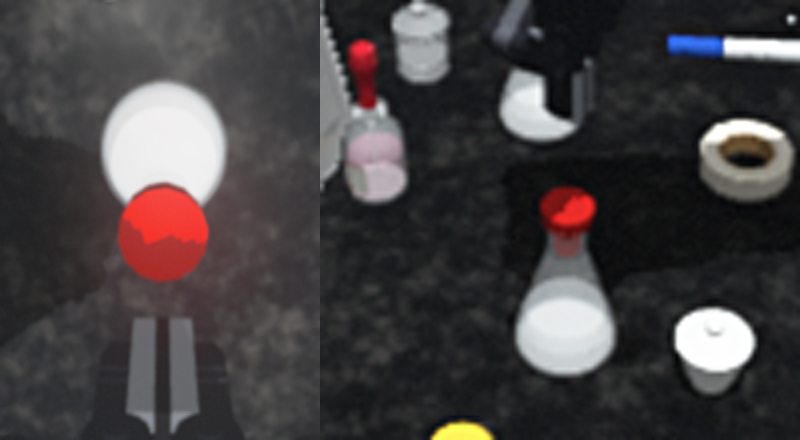

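Red is home and the flask stands in place. On to yellow.

>>> servo_tool(deltas=[[-1,0,0.7,-0.2,0],[-1,0,0.7,-0.2,0],[-1,0,0.7,-0.2,0],[-1,0,0.7,-0.2,0],[-1,0,0.7,-0.2,0],[-1,0,0.7,-0.2,0],[-1,0,0.7,-0.2,0],[-1,0,0.7,-0.2,0],[-1,0,0.7,-0.2,0],[-1,0,0.7,-0.2,0]])

```text
time_s: 7.12
eef_pos: [547.0, 291.8, 206.1]
tcp_rot: [0.695, 0.126, 0.696, -0.127]
contact_force: [0.2, 0.5, -0.3]
gripper_width: -0.1
```

>>> servo_tool(deltas=[[-1,0,0,0,0],[-1,0,0,0,0],[-1,0,0,0,0]])

```text
time_s: 7.37
eef_pos: [547.4, 290.1, 206.5]
tcp_rot: [0.695, 0.126, 0.696, -0.127]
contact_force: [0.2, -1.0, -0.4]
gripper_width: 0.1
```

```bash
python3 - <<'E'
from h import *
cv2.imwrite('pics/w4.png',viewer.capture('wrist')[:,:,::-1]); plan(546,291,150)
h=cv2.cvtColor(cv2.imread('pics/w4.png'),cv2.COLOR_BGR2HSV)
m=cv2.inRange(h,(22,140,80),(32,255,255))
N,l,s,c=cv2.connectedComponentsWithStats(m)
for i in range(1,N):
    if s[i,4]>200: print(s[i],c[i].round(1),atz('wrist',*c[i],122).round(1))
E
```

```text
t 7.42 eef [547.5 289.7 206.8] F [-0.2 -0.1 -0.7] w -0.1 q [-0.77  0.35  0.26  1.55 -0.09  1.25  0.72]
delta units tool [ 2.27  0.03 -0.08]
[[-0.001, 0.353, 0.936], [-0.001, 0.936, -0.353], [-1.0, -0.001, -0.0]]
[ 240  187   49   47 1743] [263.8 210.6] [547.2 292.4 122. ]
```

View pics/w4.png

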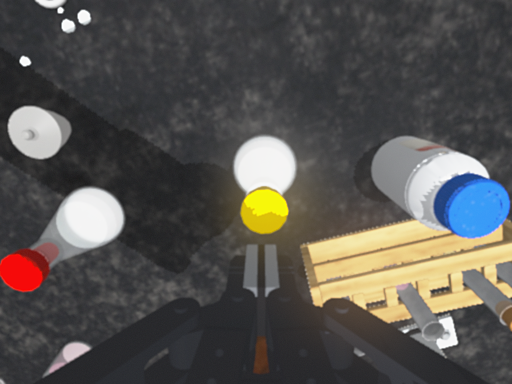

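>>> servo_tool(deltas=[[-1,0.6,0.06,0,0],[-1,0.6,0,0,0],[-1,0.6,0,0,0],[-1,0.3,0,0,0],[-1,0.15,0,0,0],[-1,0,0,0,0],[-1,0,0,0,0]])

```text
time_s: 8.0
eef_pos: [548.3, 292.2, 151.7]
tcp_rot: [0.696, 0.127, 0.695, -0.126]
contact_force: [1.2, -0.3, 0.1]
gripper_width: -0.0
```

>>> servo_tool(deltas=[[-1,0.08,0,0,0],[-1,0.08,0,0,0],[-1,0.08,0,0,0],[-1,0.08,0,0,0],[-1,0,0,0,0],[-1,0,0,0,0]])

```text
time_s: 8.5
eef_pos: [548.0, 292.4, 143.1]
tcp_rot: [0.696, 0.127, 0.696, -0.126]
contact_force: [0.3, 0.6, 2.6]
gripper_width: 0.0
```

>>> servo_tool(deltas=[[-1,0.06,0,0,0],[-1,0.06,0,0,0],[-1,0,0,0,0],[-1,0,0,0,0]])

```text
time_s: 8.83
eef_pos: [547.9, 292.3, 139.9]
tcp_rot: [0.696, 0.126, 0.696, -0.127]
contact_force: [0.9, 0.3, 1.7]
gripper_width: 0.2
```

>>> servo_tool(deltas=[[-1,0.05,0,0,0],[-1,0,0,0,0],[-1,0,0,0,0]])

```text
time_s: 9.08
eef_pos: [548.3, 292.5, 139.1]
tcp_rot: [0.696, 0.127, 0.695, -0.126]
contact_force: [1.1, 0.4, 5.7]
gripper_width: 0.2
```

>>> servo_tool(deltas=[[-1,0.03,0,0,0],[-1,0,0,0,0],[-1,0,0,0,0]])

```text
time_s: 9.33
eef_pos: [548.6, 292.6, 139.0]
tcp_rot: [0.696, 0.127, 0.695, -0.126]
contact_force: [1.0, -0.2, 8.6]
gripper_width: 0.1
```

>>> servo_tool(deltas=[[-1,-0.2,0,0,0],[-1,-0.6,0,0,0],[-1,-0.9,0,0,0],[-1,-0.9,0,0,0],[-1,-0.9,0,0,0],[-1,-0.9,0,0,0],[-1,0,0,0,0],[-1,0,0,0,0]])

```text
time_s: 10.0
eef_pos: [548.1, 292.3, 248.9]
tcp_rot: [0.696, 0.127, 0.695, -0.126]
contact_force: [-0.4, 0.5, -1.2]
gripper_width: 0.2
```

```bash
python3 - <<'E'
from h import *
w=viewer.capture('wrist')[:,:,::-1]; s=viewer.capture('side')[:,:,::-1]
c=cv2.resize(s[220:350,170:330],None,fx=3,fy=3,interpolation=cv2.INTER_CUBIC)
cv2.imwrite('pics/y5.png',np.hstack([cv2.resize(w[100:300,180:340],(312,390)),c]))
plan(586,-282)
E
```

```text
t 10.1 eef [547.3 292.  246.8] F [-0.5  0.6 -0.4] w 0.2 q [-0.77  0.33  0.27  1.5  -0.09  1.33  0.71]
delta units tool [ 2.000e-02 -2.095e+01  9.530e+00]
[[-0.002, 0.352, 0.936], [-0.001, 0.936, -0.352], [-1.0, -0.002, -0.001]]
```

View pics/y5.png

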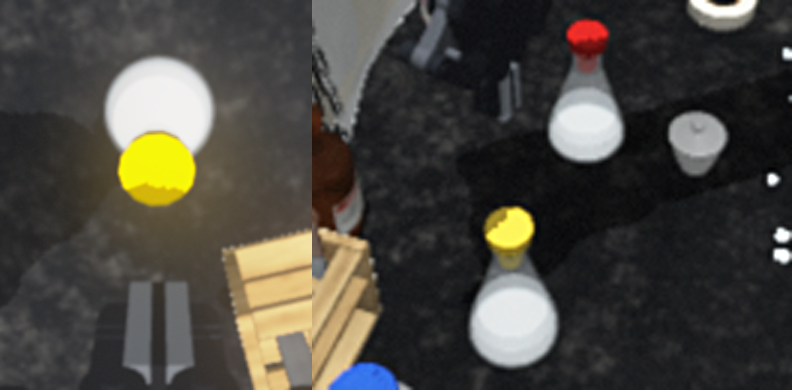

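>>> servo_tool(deltas=[[-1,0,-0.84,0.38,0],[-1,0,-0.84,0.38,0],[-1,0,-0.84,0.38,0],[-1,0,-0.84,0.38,0],[-1,0,-0.84,0.38,0],[-1,0,-0.84,0.38,0],[-1,0,-0.84,0.38,0],[-1,0,-0.84,0.38,0],[-1,0,-0.84,0.38,0],[-1,0,-0.84,0.38,0]])

```text
time_s: 10.93
eef_pos: [562.1, 61.1, 246.6]
tcp_rot: [0.695, 0.126, 0.697, -0.127]
contact_force: [0.1, 0.7, -0.2]
gripper_width: -0.3
```

>>> servo_tool(deltas=[[-1,0,-0.84,0.38,0],[-1,0,-0.84,0.38,0],[-1,0,-0.84,0.38,0],[-1,0,-0.84,0.38,0],[-1,0,-0.84,0.38,0],[-1,0,-0.84,0.38,0],[-1,0,-0.84,0.38,0],[-1,0,-0.84,0.38,0],[-1,0,-0.84,0.38,0],[-1,0,-0.84,0.38,0]])

```text
time_s: 11.77
eef_pos: [577.2, -168.6, 246.5]
tcp_rot: [0.695, 0.126, 0.697, -0.127]
contact_force: [1.0, -0.4, 0.3]
gripper_width: 0.2
```

>>> servo_tool(deltas=[[-1,0,-0.84,0.38,0],[-1,0,-0.84,0.38,0],[-1,0,-0.84,0.38,0],[-1,0,-0.84,0.38,0],[-1,0,-0.84,0.38,0],[-1,0,0,0,0],[-1,0,0,0,0],[-1,0,0,0,0]])

```text
time_s: 12.43
eef_pos: [585.2, -281.9, 246.8]
tcp_rot: [0.695, 0.127, 0.696, -0.126]
contact_force: [-0.4, 0.3, 0.5]
gripper_width: 0.2
```

```bash
python3 - <<'E'
from h import *
cv2.imwrite('pics/w6.png',viewer.capture('wrist')[:,:,::-1]); plan(586,-282,205)
h=cv2.cvtColor(cv2.imread('pics/w6.png'),cv2.COLOR_BGR2HSV)
m=cv2.inRange(h,(50,140,60),(72,255,255))
N,l,s,c=cv2.connectedComponentsWithStats(m)
for i in range(1,N):
    if s[i,4]>100: print(s[i],c[i].round(1),atz('wrist',*c[i],124).round(1))
E
```

```text
t 12.48 eef [ 585.5 -281.4  247.1] F [0.8 0.  0.4] w 0.1 q [-0.04  0.43  0.57  1.42 -0.23  1.36  1.75]
delta units tool [ 1.68 -0.02  0.03]
[[-0.001, 0.351, 0.936], [0.001, 0.936, -0.351], [-1.0, 0.001, -0.002]]
[ 113   52   47   47 1690] [135.7  74.8] [ 474.7 -330.8  124. ]
[ 243  175   39   38 1143] [261.9 193.7] [ 585.8 -280.   124. ]
[ 43 194  48  40 422] [ 73.8 207.7] [ 545.  -421.2  124. ]
```

View pics/w6.png

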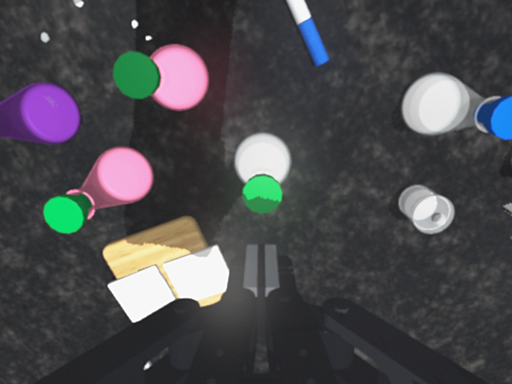

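>>> servo_tool(deltas=[[-1,0.8,0.05,0,0],[-1,0.8,0,0,0],[-1,0.8,0,0,0],[-1,0.8,0,0,0],[-1,0.4,0,0,0],[-1,0.2,0,0,0],[-1,0,0,0,0],[-1,0,0,0,0]])

```text
time_s: 13.15
eef_pos: [586.3, -281.4, 153.9]
tcp_rot: [0.696, 0.126, 0.695, -0.126]
contact_force: [-0.5, -0.3, 1.5]
gripper_width: -0.1
```

>>> servo_tool(deltas=[[-1,0.08,0,0,0],[-1,0.08,0,0,0],[-1,0.08,0,0,0],[-1,0.08,0,0,0],[-1,0,0,0,0],[-1,0,0,0,0]])

```text
time_s: 13.65
eef_pos: [586.0, -281.6, 145.1]
tcp_rot: [0.696, 0.127, 0.696, -0.126]
contact_force: [-0.0, 0.3, 0.5]
gripper_width: -0.3
```

>>> servo_tool(deltas=[[-1,0.06,0,0,0],[-1,0.06,0,0,0],[-1,0.06,0,0,0],[-1,0,0,0,0],[-1,0,0,0,0]])

```text
time_s: 14.07
eef_pos: [585.8, -281.5, 140.3]
tcp_rot: [0.696, 0.127, 0.696, -0.126]
contact_force: [0.4, 0.1, 2.1]
gripper_width: 0.1
```

>>> servo_tool(deltas=[[-1,0.06,0,0,0],[-1,0,0,0,0],[-1,0,0,0,0]])

```text
time_s: 14.32
eef_pos: [586.0, -281.6, 139.2]
tcp_rot: [0.696, 0.127, 0.696, -0.127]
contact_force: [1.4, 0.5, 3.4]
gripper_width: 0.0
```

>>> servo_tool(deltas=[[-1,0.04,0,0,0],[-1,0,0,0,0],[-1,0,0,0,0]])

```text
time_s: 14.57
eef_pos: [586.4, -281.8, 139.0]
tcp_rot: [0.696, 0.127, 0.695, -0.127]
contact_force: [-0.3, 0.3, 9.6]
gripper_width: -0.0
```

Firm stop at 139.0 again. Lifting off and checking.

>>> servo_tool(deltas=[[-1,-0.2,0,0,0],[-1,-0.6,0,0,0],[-1,-0.9,0,0,0],[-1,-0.9,0,0,0],[-1,-0.9,0,0,0],[-1,-0.9,0,0,0],[-1,0,0,0,0],[-1,0,0,0,0],[-1,0,0,0,0]])

```text
time_s: 15.32
eef_pos: [585.4, -281.3, 247.1]
tcp_rot: [0.695, 0.127, 0.696, -0.126]
contact_force: [0.1, 0.8, -0.6]
gripper_width: 0.1
```

```bash
python3 - <<'E'
from h import *
plan(586,-282)
for n in('wrist','side','scene'): cv2.imwrite(f'pics/{n}7.png',viewer.capture(n)[:,:,::-1])
c=cv2.imread('pics/side7.png')[90:390,170:400]; d=cv2.imread('pics/scene7.png')[100:350,90:410]
cv2.imwrite('pics/f7.png',np.hstack([cv2.resize(c,(383,500)),cv2.resize(d,(410,500))]))
for n in('side','scene'):
  for f in'07':
    h=cv2.cvtColor(cv2.imread(f'pics/{n}{f}.png'),cv2.COLOR_BGR2HSV)
    for k,(a,b) in {'red':(0,6),'yel':(22,32),'grn':(50,72),'blu':(105,118)}.items():
        N,l,s,cc=cv2.connectedComponentsWithStats(cv2.inRange(h,(a,140,80),(b,255,255)))
        print(n,f,k,[cc[i].round(1).tolist() for i in range(1,N) if s[i,4]>25])
E
```

```text
t 15.32 eef [ 585.4 -281.3  247.1] F [ 0.1  0.8 -0.6] w 0.1 q [-0.04  0.43  0.57  1.42 -0.23  1.36  1.75]
delta units tool [-0.   -0.02  0.03]
[[-0.001, 0.352, 0.936], [0.001, 0.936, -0.352], [-1.0, 0.0, -0.002]]
side 0 red [[261.4, 230.1]]
side 0 yel [[235.0, 293.5]]
side 0 grn [[315.6, 117.4], [289.4, 119.9], [307.1, 136.3], [270.8, 141.0]]
side 0 blu [[175.1, 79.6], [254.4, 175.5], [293.6, 190.9], [186.7, 354.5]]
side 7 red [[261.4, 232.2]]
side 7 yel [[235.2, 296.4]]
side 7 grn [[315.6, 117.4], [289.4, 119.9], [307.0, 136.0], [270.4, 143.7]]
side 7 blu [[175.1, 79.6], [254.4, 175.5], [293.6, 190.9], [186.7, 354.5]]
scene 0 red [[208.2, 165.5]]
scene 0 yel [[183.0, 138.3], [125.9, 158.3]]
scene 0 grn [[300.6, 226.4], [285.2, 258.6], [329.8, 268.3], [320.1, 299.2]]
scene 0 blu [[378.2, 38.0], [426.4, 57.9], [175.6, 118.3], [389.5, 147.6], [260.7, 190.7], [257.1, 245.3], [422.9, 346.6]]
scene 7 red [[208.3, 166.9]]
scene 7 yel [[183.4, 139.9], [125.9, 158.3]]
scene 7 grn [[299.9, 228.2], [285.1, 258.5], [330.0, 268.2], [320.1, 299.2]]
scene 7 blu [[378.2, 38.0], [426.4, 58.0], [175.6, 118.3], [389.5, 147.6], [260.6, 190.7], [257.1, 245.4], [422.9, 346.6]]
```

View pics/f7.png

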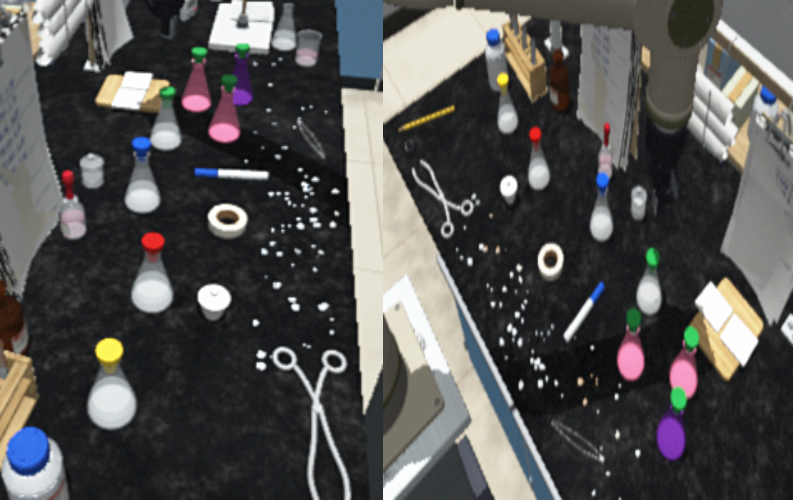

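View pics/wrist7.png

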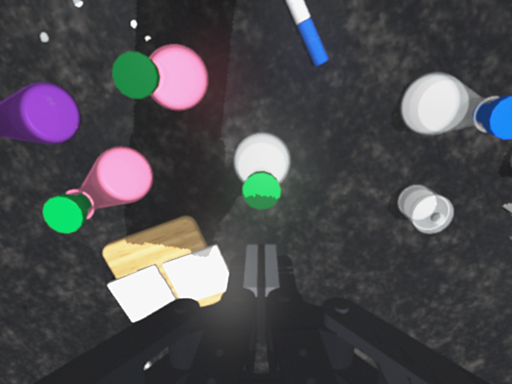

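All three stoppers are lower in the pictures, and nothing else has moved. Handing in.

```bash
python3 -c "
from workcell import ctrl
print(ctrl.finish_job())"
```

```text
the job is handed in; nothing more can be done
None
```

I tapped down the red, then the yellow, then the green stopper with closed fingertips, lifting clear of each before the next, and handed the job in at about 15.5 s. No verdict was reported.

- **Home position:** each press met a firm stop with the TCP at z = 139.0 mm, which puts the fingertips at 117 mm, the stated home height. The highest readings at the end of a move were about 15 N on red, 9 N on yellow and 10 N on green; the force between readings was not seen.
- **Stoppers in the pictures:** in before-and-after images the red, yellow and green heads sit 1.4 to 3 px lower.
- **Everything else:** the blue stopper and the look-alikes are within 0.3 px of where they began, and the bystanders look unmoved by eye. All the flasks look upright and in place.
- **Robot at hand-in:** the arm was clear above the green flask, touching nothing, with only noise (under 1 N) on the force reading.

No check failed. The roughly 3 N sliding force was barely visible above about 1 N of sensor noise, so I relied on the firm stop to tell when each stopper was home.

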